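Set the film processor's programme and feed the cassettes

ROBOT

A 7-joint arm with a two-finger parallel gripper is mounted at the origin on the work surface. World frame = base frame: x ahead of the robot, y to its left, z up, the work surface at z = 0. Lengths are in m, angles in rad, forces in N, time in s.
With the tool pointing down it reaches from about 0.425 to 0.875 m from the base axis. Payload 4.7 kg.
Tool frame: the origin (TCP) lies midway between the tips of the shut fingers; the grasp point (between the pads) lies 19 mm behind it; z points along the fingers, x is the direction in which the jaws open and shut, and the axes are right-handed (so a half turn about z gives the same grasp; the last joint's range is limited). The gripper opens to 87 mm and grips with 3 to 60 N. Pads are 19 mm wide; open, the fingers measure 117 mm over their backs; the gripper's body (75 mm by 190 mm) begins 51 mm behind the grasp point.
Start: joints at [-1.278, 0.321, -0.07, 1.45, 0.023, 1.371, -0.057], TCP at [0.179, 0.625, 0.223] pointing down, gripper open.
Joint ranges: [-2.86, 2.86], [-0.3, 2.09], [-1.38, 1.24], [0.06, 2.45], [-1.56, 4.7], [0.09, 2.05], [-2.69, 2.69]. Speed limits (rad/s): [2.57, 2.57, 3.14, 3.14, 3.14, 3.14, 3.14].

INTERFACE

Orientations are given as a rotation vector (axis times angle).
In Python, from bench import get_state, eyes, ticket gives the robot as it stands.
- The arm moves only by the tool carry_out, never from a script. Its argument "motion" is a list of rows, each a list of 2 entries, a list of its own where there are three numbers: the shift along the world's x, y, z in m, then the turn about the world's z in rad. A call has 1 to 20 rows; each row is the pose to reach, as a shift and turn from the pose commanded when the call began; what a row does not reach only later rows make up. A row lasts 1/10 s, in which the tool goes at most 50 mm and 8.59 degrees, less where a joint would pass 70% of its speed; a pose out of reach is approached as far as the arm can. A call with a gripper value outside its range is refused whole. "grip" is the gripper command: -1 is fully open, 1 is shut, values between are in proportion, set as the call begins (left out, the last holds). The fingers move at their own pace and stop on an object; "squeeze" is the grip in N (left out, the last holds). Time passes only in rows, so rows that repeat a pose let the fingers close. It gives the time, the measured TCP pose, the force and the opening at its end, in the units of the state.
- get_state(): the state, without advancing time (a new reading comes with each control period).
- eyes.get_image(name): name is "scene" or "side" or "wrist"; returns a dict with "pixels" (384x512x3 uint8, blue, green, red), "mtx" (3x3 intrinsics, pixels), "extrinsics" (4x4, takes a point from camera to world coordinates). Camera axes: x right, y down, z forward; pixel columns grow to the right and rows downward; lengths in m; the calibration is good to about 2 mm. A picture is of the moment at which its call begins. There is no depth.
- ticket.close_job(): hands the job in, once; it reports no verdict.
The state is a dict: "time": time; "joint_positions": joint angles; "qd": joint speeds; "joint_torque": joint torques, N m; "position": TCP position; "tool_rot": TCP orientation; "ft_force": force on the tool from outside, world axes, zero at the start; "torque": the same for the moment, N m; "grip_width": opening from 0.0 (shut) to 1.0 (fully open).
Only numpy, scipy, OpenCV 4.12 (cv2) and the standard library are available. Lean on these libraries where they do the work, as an engineer would, in place of code of your own. Each camera call takes 0.05 s, during which the arm holds its last target. There are 200 camera calls.

TASK

Get the film processor ready: on the sloping control desk, turn the pointer selector fully anticlockwise to its end stop, then clockwise by exactly three clicks. After that, tip the cassette trough by pressing down the tab at its raised far end, so that it stays tipped and all three film cassettes roll inside it to the far end. Leave the other things on the table where they are.

Things in the scene. Friction and masses are not known exactly. Their poses are not given: they have to be found in the camera images.
- console: Grey wedge-shaped control desk fixed to the table, left or right of the trough: 160 mm deep (x), 190 mm wide (y), 35 mm high at its front edge (-x side, towards the robot), 127 mm at the back. Origin: centre of its underside; z up. Low keys (6 mm) lie along the face's lower edge, over 55 mm from the dial axis.
- face (a point): Point where the dial axis meets the desk's dark sloping face (its middle). z: the face's outward normal, 30 degrees off vertical, leaning to the console's -x; x: straight up the slope; y: to the left. An aluminium disc, 80 mm across and 3 mm thick, surrounds it, with six black strokes, one for each position; the longest, 75 degrees left of straight up, is the end stop.
- dial_grip (a point): Point on the dial axis to grip at, 34 mm out from the face. The selector is a black pointer knob: a bar 46 mm long and 14 mm wide whose top is 11 mm above this point, on a round skirt 52 mm across whose top is 23 mm below it. z: dial axis, out of the face; x: along the bar towards its white-marked end, turning with the dial. Grip across the bar, tool along the axis.
- dial (a joint): Selector angle (rad): 0 at the anticlockwise end stop (pointer 75 degrees left of straight up the slope), growing clockwise as seen looking onto the face. It clicks into rest every 30 degrees: 0, 0.524, 1.047, 1.571, 2.094, 2.618 (other stop); let go in between, it snaps to the nearer one. Starts on the second, third or fourth click. Passing a click takes about 0.1 N m.
- trough_stand: Grey stand of the tipping trough, fixed to the table: base plate 190 (x) by 100 (y) by 8 mm, two cheeks up to 86 mm carrying the hinge. Origin: centre of its underside; z up. The hinge runs along y, 75 mm above the origin. The trough lies along x: near end at -x, far end with the tab at +x.
- trough_hinge (a point): Middle of the hinge line; axes of the trough (x along it to the far end, y along the hinge), turning with it. Steel trough 160 by 60 mm outside, 3 mm walls; its floor's top is 6 mm above this point, its rim 26 mm.
- trough (a joint): Tilt of the trough (rad): 0 = near end down on its stop (start; far end 14 degrees up), 0.489 = far end down on its stop (14 degrees down). It moves easily: about 1 N on the tab tips it. It stays once the cassettes have rolled over (about a second); let go sooner, it can fall back.
- trough_tab (a point): On top of the flat steel pressing tab beyond the trough's far end wall, 100 mm from the hinge. Tab 35 mm long, 45 mm wide, 3 mm thick; the end wall stands 20 mm behind this point and rises 20 mm above it. Moves with the trough: about 105 mm above the table at the start, 57 mm when tipped. x: outward along the trough; y: along the hinge.
- cassette1: Film cassette, lying in the trough with its axis along the trough stand's y; cylinder 25 mm across, 46 mm long, about 30 g; origin at its centre. At the start the three lie side by side at the trough's near end, far half empty.
- cassette2: Film cassette, lying in the trough with its axis along the trough stand's y; cylinder 25 mm across, 46 mm long, about 30 g; origin at its centre. At the start the three lie side by side at the trough's near end, far half empty.
- cassette3: Film cassette, lying in the trough with its axis along the trough stand's y; cylinder 25 mm across, 46 mm long, about 30 g; origin at its centre. At the start the three lie side by side at the trough's near end, far half empty.
- loupe: Bystander, to be left alone: black focusing loupe standing on the table in front of (robot side of) the console, 48 mm across, 56 mm tall. Origin: centre of its underside.
- reel: Bystander, to be left alone: white plastic film reel lying flat on the table in front of (robot side of) the trough stand, 68 mm across, 45 mm tall. Origin: centre of its underside.
- canister: Bystander, to be left alone: small black film canister standing between and behind console and trough, 31 mm across, 52 mm tall. Origin: centre of its underside.
- beaker: Bystander, to be left alone: clear cup, 76 mm across, 110 mm tall, on the right. Origin: centre of its underside.
- tongs: Bystander, to be left alone: steel print tongs lying flat on the right, about 200 mm long, 10 mm thick. Origin: near its middle, on its underside.
Mind the look-alikes: they are no part of the job. Leave any red look-alike of the trough_stand alone.

How it is judged:
By the outcome, as a careful person would: the job done as asked, in the order asked, and still so for the second after the job is handed in, with the robot touching nothing.
It also fails if it takes over 70 s, if anything falls off the work surface, if the arm or the gripper's body presses on something with over 40 N, if the wrist force passes 120 N, or if a joint passes its speed limit or range.

## Working session

There is one attempt and no reset: what is moved stays moved. The work goes in short steps, Python scripts to look and compute and a tool call to move; the robot and the scene stay as the last step left them, time stands still between calls to the robot, and variables do not carry over. Pictures are saved under pics/ and viewed, about 8 in all and at most 12, crops included, and the job is handed in when it is done.

Besides the shell and the picture viewer there is one more tool, called after "Call:" as a command line: name --argument value ..., lists and objects as JSON in quotes. carry_out: Moves the arm, as the interface text tells. Its arguments: {"type":"object","properties":{"motion":{"type":"array","items":{"type":"array"}},"grip":{"type":"number"},"squeeze":{"type":"number"}},"required":["motion"]}

```bash
mkdir -p pics; ls
python3 - <<'E'
from bench import get_state, eyes
import cv2,numpy as np
a=[]
for n in("scene","side"):
    d=eyes.get_image(n); cv2.imwrite(f"pics/{n}0.png",d["pixels"]); np.savez(f"{n}0.npz",**d)
    print(n,d["mtx"].round(1).tolist(),d["extrinsics"].round(3).tolist())
    a.append(d["pixels"])
cv2.imwrite("pics/both.png",cv2.resize(np.vstack(a),(512,768))[:, :])
print(get_state())
E
```

```text
pics
scene [[376.0, 0.0, 252.0], [0.0, 376.0, 190.5], [0.0, 0.0, 1.0]] [[0.495, 0.731, -0.469, 0.83], [0.869, -0.42, 0.262, -0.308], [-0.006, -0.537, -0.843, 0.829], [0.0, 0.0, 0.0, 1.0]]
side [[370.0, 0.0, 253.4], [0.0, 370.0, 195.1], [0.0, 0.0, 1.0]] [[0.995, -0.075, 0.07, 0.382], [-0.102, -0.744, 0.661, -0.686], [0.002, -0.664, -0.747, 0.739], [0.0, 0.0, 0.0, 1.0]]
{'time': 0.1, 'joint_positions': array([-1.27789804,  0.32171496, -0.07009053,  1.45156824,  0.0226002 ,
        1.37079441, -0.05687481]), 'qd': array([-0.00010986, -0.0037874 , -0.00105708, -0.00353873, -0.00216127,
        0.00053548, -0.0007974 ]), 'joint_torque': array([-3.56264773e-04, -4.92574489e+01, -4.06102845e-01, -3.13396525e+01,
       -6.42971951e-02,  3.94211628e-02,  5.22890139e-05]), 'position': array([0.17878596, 0.62440772, 0.2215853 ]), 'tool_rot': array([ 2.50762747e+00,  1.89064212e+00, -2.03836959e-03]), 'ft_force': array([ 0.25368086, -0.67698102,  0.12026288]), 'torque': array([-0.01774243,  0.02032398,  0.01185123]), 'grip_width': 0.9971970164652745}
```

View pics/scene0.png

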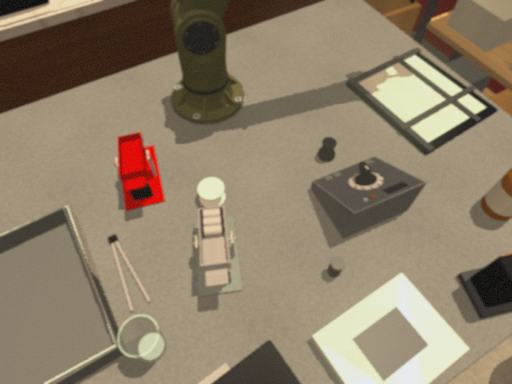

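View pics/side0.png

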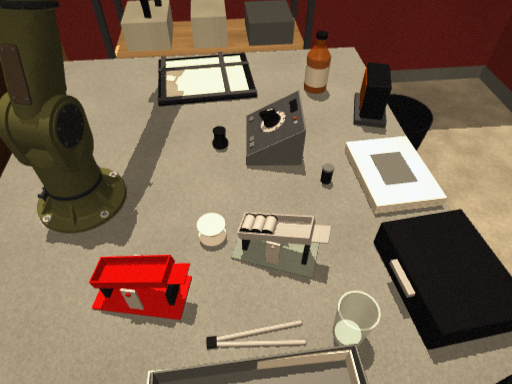

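The scene shows a red trough look-alike (scene ~(138,172), side ~(143,287)) and a grey/steel trough with three cassettes (scene ~(215,250), side ~(278,243)). The grey one fits the description. The console is at scene ~(368,195), side ~(276,130). I'll confirm both in one enlarged crop.

Run:
```python
import cv2,numpy as np
s=cv2.imread("pics/scene0.png");d=cv2.imread("pics/side0.png")
def c(im,x,y,w,h):
    r=cv2.resize(im[y:y+h,x:x+w],(400,300),interpolation=cv2.INTER_CUBIC)
    cv2.putText(r,f"{x},{y} x{400/w:.2f}",(5,295),0,.4,(0,255,255));return r
# crops 4:3
m=np.vstack([np.hstack([c(s,308,145,120,90),c(d,226,90,100,75)]),np.hstack([c(s,140,192,160,120),c(d,222,200,120,90)])])
cv2.imwrite("pics/crops.png",m)
```

```text
(no output)
```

View pics/crops.png

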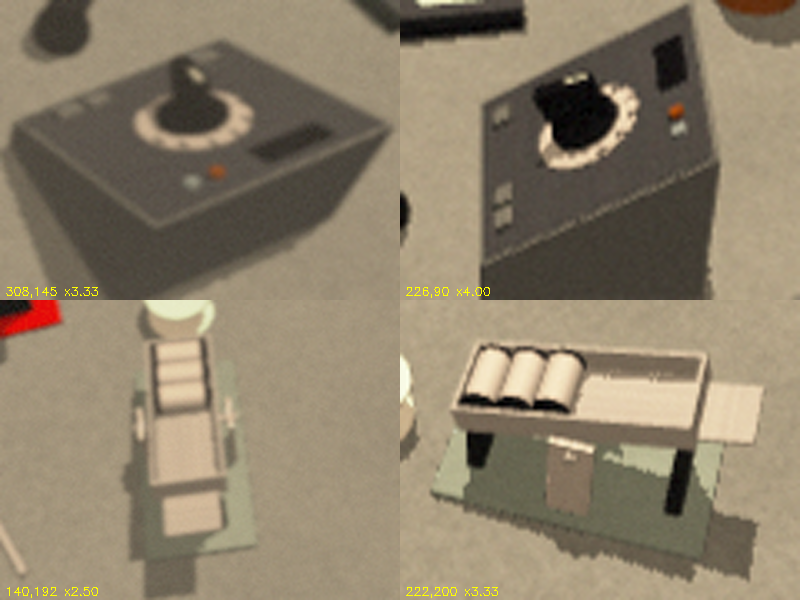

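The crop confirms the grey stand with the steel trough, three cassettes near (-x) and the tab at the far end; the red one is the decoy. Next I fit both poses from the known corners.

```bash
cat > h.py <<'E'
import numpy as np,cv2
from scipy.optimize import least_squares
from scipy.spatial.transform import Rotation as R
cam={n:dict(np.load(f"{n}0.npz")) for n in("scene","side")}
def proj(c,P):
    E=np.linalg.inv(c["extrinsics"]);q=np.atleast_2d(P)@E[:3,:3].T+E[:3,3]
    q=q@c["mtx"].T;return q[:,:2]/q[:,2:]
def rz(a):return R.from_euler("z",a).as_matrix()
def fit(obs,x0):
    f=lambda v:np.concatenate([(proj(cam[n],(rz(v[2])@np.array(p)+[v[0],v[1],0])[None])[0]-uv) for n,p,uv in obs])
    r=least_squares(f,x0,loss="soft_l1");return r.x,r.fun
B30=np.array([[np.cos(np.pi/6),0,-.5],[0,1,0],[.5,0,np.cos(np.pi/6)]]) # cols face x,y,z in console frame
E
python3 - <<'E'
from h import *
c1=lambda x,y:(308+x/3.333,145+y/3.333)
c2=lambda x,y:(226+(x-400)/4,90+y/4)
c3=lambda x,y:(140+x/2.5,192+(y-300)/2.5)
c4=lambda x,y:(222+(x-400)/3.333,200+(y-300)/3.333)
F=lambda x,y,z:(x/1e3,y/1e3,z/1e3)
ob=[("scene",F(-80,-95,35),c1(12,123)),("scene",F(-80,95,35),c1(225,40)),("scene",F(80,-95,127),c1(157,225)),("scene",F(80,95,127),c1(392,127)),
("side",F(-80,-95,35),c2(485,262)),("side",F(-80,95,35),c2(485,103)),("side",F(80,-95,127),c2(717,160)),("side",F(80,95,127),c2(690,5))]
v,r=fit(ob,[.5,.2,0]);print("console",v.round(4),r.round(1))
np.save("console.npy",v)
a=np.radians(14)
def T(x,y,z):
    return ((x*np.cos(a)-z*np.sin(a))/1e3,y/1e3,(75+x*np.sin(a)+z*np.cos(a))/1e3)
ot=[("scene",T(-80,-30,26),c3(145,340)),("scene",T(-80,30,26),c3(210,337)),("scene",T(80,-30,26),c3(150,487)),("scene",T(80,30,26),c3(228,475)),
("side",T(-80,-30,26),c4(452,412)),("side",T(-80,30,26),c4(475,342)),("side",T(80,30,26),c4(710,352)),("side",T(80,-30,26),c4(697,432)),
("side",T(115,22.5,6),c4(763,387)),("side",T(115,-22.5,6),c4(757,443)),("scene",T(115,-22.5,6),c3(165,537)),("scene",T(115,22.5,6),c3(224,530))]
w,r=fit(ot,[.5,-.1,0]);print("trough",w.round(4),r.round(1))
np.save("trough.npy",w)
print("tab",(rz(w[2])@T(100,0,6)+[w[0],w[1],0]).round(4))
f=rz(v[2])@[0,0,.081]+[v[0],v[1],0]; B=rz(v[2])@B30
print("face",f.round(4),"grip",(f+B[:,2]*.034).round(4))
for k in range(6):
    p=np.radians(75-30*k);q=f+B@np.array([.021*np.cos(p),.021*np.sin(p),.045])
    s=proj(cam["scene"],q)[0];d=proj(cam["side"],q)[0]
    print(k,((s-[308,145])*3.333).round(),((d-[226,90])*4+[400,0]).round())
E
```

```text
console [ 0.5289  0.1709 -0.0946] [ 0.3 -0.6 -0.7 -0.4 -0.8  1.6  1.3  0.1 -1.7  0.6 -1.3 -0.5  0.8 -0.1
  1.  -1.8]
trough [ 0.4857 -0.2123 -0.3719] [-0.7  1.5 -0.6 -0.7  0.2  0.5 -0.9  1.1 -0.4 -1.1  0.4 -0.7 -0.5  0.1
 -1.4 -1.6  0.5 -0.7 -0.6 -0.6  0.1  0.8 -0.6  0.3]
tab [ 0.5748 -0.2471  0.105 ]
face [0.5289 0.1709 0.081 ] grip [0.512  0.1725 0.1104]
0 [217.  61.] [565.  62.]
1 [219.  69.] [577.  61.]
2 [213.  76.] [585.  66.]
3 [199.  81.] [585.  75.]
4 [183.  83.] [579.  86.]
5 [168.  81.] [567.  97.]
```

Call:
carry_out --motion '[[[0,0,0.04],0],[[0.02,-0.03,0.08],0],[[0.05,-0.07,0.1],0],[[0.08,-0.11,0.1],0],[[0.11,-0.15,0.1],0],[[0.13,-0.19,0.1],0],[[0.155,-0.23,0.1],0],[[0.18,-0.27,0.1],0],[[0.2,-0.31,0.1],0],[[0.23,-0.35,0.1],0],[[0.255,-0.39,0.1],0],[[0.28,-0.42,0.1],0],[[0.3,-0.45,0.1],0],[[0.3,-0.45,0.1],0],[[0.3,-0.45,0.1],0],[[0.3,-0.45,0.1],0]]' --grip 1

```text
time: 1.7
position: [0.4781, 0.1761, 0.3222]
tool_rot: [-2.506, -1.893, 0.001]
ft_force: [0.6, 0.3, 0.5]
grip_width: 0.003
```

```bash
cat >> h.py <<'E'
def wrist(name,scale=1,crop=None):
    from bench import eyes,get_state
    d=eyes.get_image("wrist");np.savez("wrist.npz",**d);im=d["pixels"]
    if crop: x,y,w,h=crop;im=im[y:y+h,x:x+w]
    cv2.imwrite(f"pics/{name}.png",cv2.resize(im,None,fx=scale,fy=scale,interpolation=cv2.INTER_CUBIC))
    s=get_state();M=R.from_rotvec(s["tool_rot"]).as_matrix()
    print(s["time"],s["position"].round(4),"toolx",M[:,0].round(3),"yaw",np.degrees(np.arctan2(M[1,0],M[0,0])).round(1),s["ft_force"].round(1),s["joint_positions"].round(2))
    return d
E
python3 - <<'E'
from h import *
d=wrist("w1",1.5)
v=np.load("console.npy");f=rz(v[2])@[0,0,.081]+[v[0],v[1],0]; B=rz(v[2])@B30
print("face",proj(d,f)*1.5,"grip",proj(d,f+B[:,2]*.034)*1.5)
for k in range(6):
    p=np.radians(75-30*k);q=f+B@np.array([.021*np.cos(p),.021*np.sin(p),.045]);q2=f+B@np.array([.037*np.cos(p),.037*np.sin(p),.003])
    print(k,"mark",(proj(d,q)*1.5).round(),"stroke",(proj(d,q2)*1.5).round())
E
```

```text
1.75 [0.4781 0.1763 0.3223] toolx [0.273 0.962 0.   ] yaw 74.2 [-0.3  0.8  0. ] [-0.77 -0.02  0.36  1.64  0.01  1.52  0.88]
face [[399.85369189 296.63010604]] grip [[396.88790127 287.79415882]]
0 mark [[422. 287.]] stroke [[441. 299.]]
1 mark [[417. 299.]] stroke [[434. 320.]]
2 mark [[407. 308.]] stroke [[417. 334.]]
3 mark [[393. 310.]] stroke [[395. 337.]]
4 mark [[380. 306.]] stroke [[375. 330.]]
5 mark [[372. 296.]] stroke [[362. 313.]]
```

View pics/w1.png

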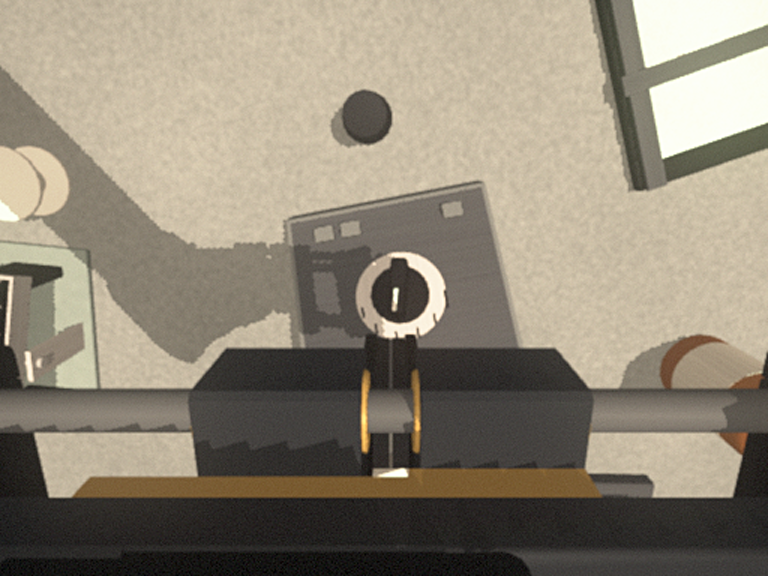

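The wrist view matches the predictions: disc centre at (400,294), white mark from (397,288) to (394,310), so the selector is on detent 3 (1.571 rad). The tool only yaws about the vertical, so I'll push the bar with shut fingers. I push the tail end anticlockwise, then the white end clockwise.

```bash
cat >> h.py <<'E'
v=np.load("console.npy");FACE=rz(v[2])@[0,0,.081]+[v[0],v[1],0];B=rz(v[2])@B30
def blk(phi,end,r=.015,h=.028):
    """TCP & jaw yaw(deg) touching bar; end=-1 tail (pushes ccw), +1 white end (pushes cw)"""
    p=np.radians(phi);pf=np.array([np.cos(p),np.sin(p),0]);sf=np.array([-np.sin(p),np.cos(p),0])
    # tail: ccw motion of the tail = -s, so block on +s side; white cw motion = -s, block on +s side
    P=B@pf;yaw=np.arctan2(P[1],P[0])+np.pi/2
    j=np.array([np.cos(yaw),np.sin(yaw),0]);w=np.array([j[1],-j[0],0])
    g=np.stack(np.meshgrid(np.linspace(-.023,.023,47),[-.007,.007],np.linspace(.011,.045,35)),-1).reshape(-1,3)
    W=FACE+(g[:,:1]*pf+g[:,1:2]*sf+g[:,2:]*[0,0,1])@B.T
    c=FACE+B@(end*r*pf+.022*sf+[0,0,h])
    for _ in range(5):
        m=(W[:,2]>c[2])&(abs((W-c)@w)<.0095)
        c=c+j*((W[m]@j).max()+.015-c@j)
        c[2]+=(h-(c-FACE)@B[:,2])/B[2,2]
        # keep lever
        c=c+w*((FACE+B@(end*r*pf+sf*((c-FACE)@B@sf)+[0,0,h])-c)@w)
    return c,np.degrees(yaw)
E
python3 - <<'E'
from h import *
C=np.array([.479,.175,.323])
for e,ps in((-1,(-15,0,15,30,45,60,75)),(1,(75,60,45,30,15,0,-15))):
    for p in ps:
        c,y=blk(p,e);print(e,p,(c*1e3).round(),"rel",((c-C)*1e3).round(),"yaw",y.round(1),"dyaw",np.radians(y-74.2).round(3))
E
```

```text
-1 -15 [510. 198. 101.] rel [  31.   23. -222.] yaw 67.4 dyaw -0.119
-1 0 [504. 195.  98.] rel [  25.   20. -225.] yaw 84.6 dyaw 0.181
-1 15 [499. 194.  95.] rel [  20.   19. -228.] yaw 101.8 dyaw 0.481
-1 30 [493. 191.  92.] rel [  14.   16. -231.] yaw 118.3 dyaw 0.769
-1 45 [489. 185.  89.] rel [  10.   10. -234.] yaw 133.7 dyaw 1.038
-1 60 [485. 178.  88.] rel [   6.    3. -235.] yaw 148.0 dyaw 1.288
-1 75 [483. 169.  87.] rel [   4.   -6. -236.] yaw 161.5 dyaw 1.524
1 75 [493. 198.  91.] rel [  14.   23. -232.] yaw 161.5 dyaw 1.524
1 60 [500. 203.  95.] rel [  21.   28. -228.] yaw 148.0 dyaw 1.288
1 45 [509. 205. 100.] rel [  30.   30. -223.] yaw 133.7 dyaw 1.038
1 30 [517. 203. 105.] rel [  38.   28. -218.] yaw 118.3 dyaw 0.769
1 15 [525. 199. 109.] rel [  46.   24. -214.] yaw 101.8 dyaw 0.481
1 0 [530. 193. 113.] rel [  51.   18. -210.] yaw 84.6 dyaw 0.181
1 -15 [534. 188. 115.] rel [  55.   13. -208.] yaw 67.4 dyaw -0.119
```

Call:
carry_out --motion '[[[0.015,0.015,0],-0.06],[[0.035,0.035,-0.02],-0.12],[[0.035,0.035,-0.06],-0.12],[[0.035,0.035,-0.1],-0.12],[[0.035,0.035,-0.14],-0.12],[[0.035,0.035,-0.17],-0.12],[[0.035,0.035,-0.19],-0.12],[[0.035,0.035,-0.205],-0.12],[[0.035,0.035,-0.215],-0.12],[[0.035,0.035,-0.222],-0.12],[[0.035,0.035,-0.222],-0.12],[[0.035,0.035,-0.222],-0.12]]' --grip 1

```text
time: 2.95
position: [0.5145, 0.2102, 0.1014]
tool_rot: [2.617, 1.737, 0.002]
ft_force: [-0.7, 0.3, 0.2]
grip_width: 0.005
```

Run:
```python
from h import *
from bench import eyes
d=eyes.get_image("scene")["pixels"];s=eyes.get_image("side")["pixels"]
a=cv2.resize(d[130:235,298:438],(480,360),interpolation=2);b=cv2.resize(s[75:180,210:350],(480,360),interpolation=2)
w=wrist("w2")["pixels"];
cv2.imwrite("pics/m2.png",np.hstack([np.vstack([a,b])[:, :],cv2.copyMakeBorder(cv2.resize(w[:, 130:400],(506,720))[:,:],0,0,0,0,0)])[:, :])
im=cv2.imread("pics/m2.png");cv2.imwrite("pics/m2.png",cv2.resize(im,(800,584)))
```

```text
3.1 [0.5145 0.2102 0.1015] toolx [0.388 0.922 0.002] yaw 67.1 [-0.4 -0.4  0.3] [-0.75  0.22  0.35  1.85 -0.08  1.09  0.81]
```

View pics/m2.png

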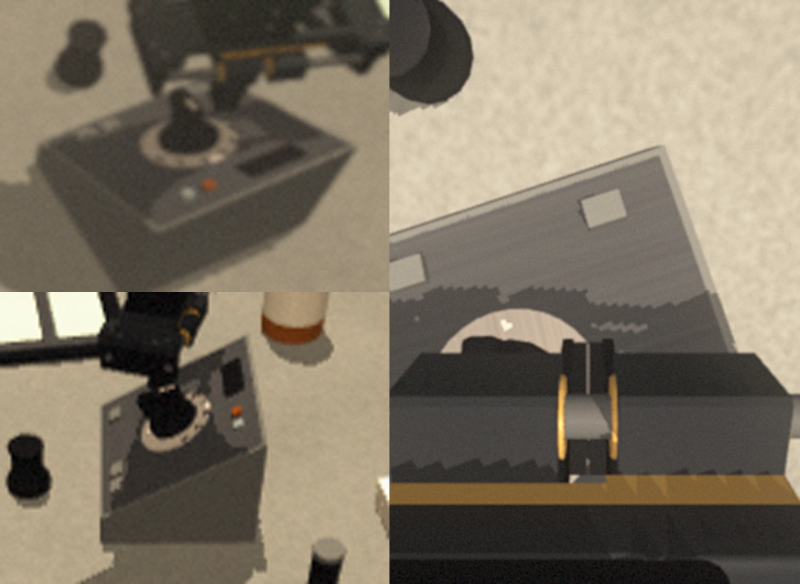

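Call:
carry_out --motion '[[[-0.002,-0.006,0],0],[[-0.004,-0.012,0],0],[[-0.007,-0.014,-0.001],0.1],[[-0.009,-0.015,-0.002],0.2],[[-0.011,-0.016,-0.003],0.3],[[-0.012,-0.016,-0.004],0.4],[[-0.014,-0.017,-0.005],0.5],[[-0.016,-0.018,-0.006],0.6],[[-0.018,-0.018,-0.007],0.7],[[-0.02,-0.019,-0.008],0.8],[[-0.022,-0.02,-0.009],0.89]]'

```text
time: 4.2
position: [0.492, 0.1898, 0.0922]
tool_rot: [1.609, 2.698, 0.002]
ft_force: [-0.3, 1.3, 0.1]
grip_width: 0.007
```

Call:
carry_out --motion '[[[-0.001,-0.003,-0.001],0.1],[[-0.003,-0.005,-0.003],0.2],[[-0.004,-0.008,-0.003],0.3],[[-0.005,-0.01,-0.004],0.4],[[-0.007,-0.013,-0.004],0.5],[[-0.007,-0.016,-0.004],0.6],[[-0.008,-0.019,-0.005],0.7],[[-0.008,-0.021,-0.005],0.75]]'

```text
time: 5.0
position: [0.4827, 0.1726, 0.0878]
tool_rot: [-0.507, -3.099, -0.008]
ft_force: [-2.8, 4.2, 4.9]
grip_width: 0.01
```

```bash
cat >> h.py <<'E'
def views(name,wr=True):
    from bench import eyes
    d=eyes.get_image("scene")["pixels"];s=eyes.get_image("side")["pixels"]
    a=cv2.resize(d[145:220,328:428],(400,300),interpolation=2);b=cv2.resize(s[85:160,225:325],(400,300),interpolation=2)
    w=cv2.resize(wrist(name+"w")["pixels"][172:307,130:310],(400,300))
    cv2.imwrite(f"pics/{name}.png",np.vstack([np.hstack([a,b]),np.hstack([w,w*0])]))
E
python3 - <<'E'
from h import *
views("m3")
E
```

```text
5.15 [0.4838 0.1687 0.087 ] toolx [-0.946  0.324 -0.   ] yaw 161.1 [-0.4  0.   0.1] [-0.59  0.14  0.22  1.96 -0.04  1.05  2.46]
```

View pics/m3.png

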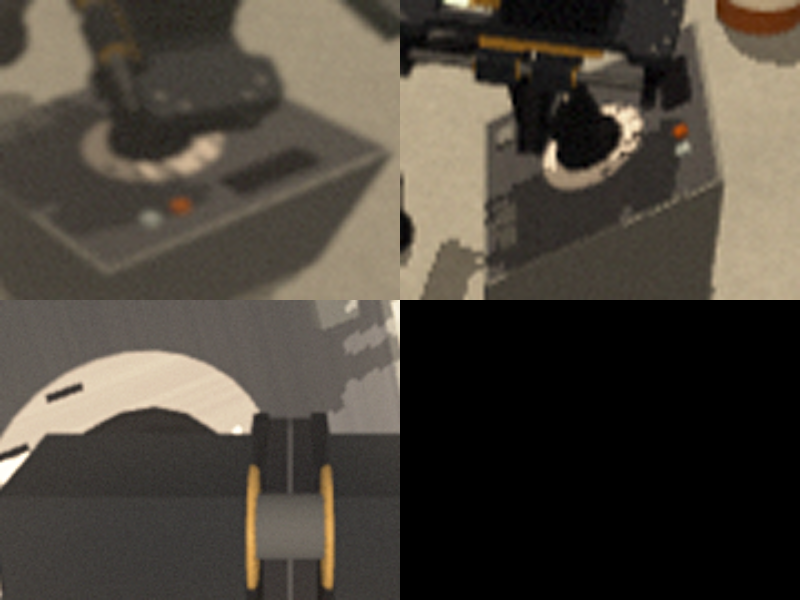

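The bar snapped forward: the force went from 7 N to 0. I'll press a bit more to feel the stop.

Call:
carry_out --motion '[[[0.001,-0.001,0],0],[[0.002,-0.001,0],0],[[0.003,-0.002,0],0],[[0.004,-0.002,0],0],[[0.004,-0.002,0],0]]'

```text
time: 5.65
position: [0.4848, 0.1676, 0.0862]
tool_rot: [-0.514, -3.092, 0.002]
ft_force: [-9.7, 2.9, 7.7]
grip_width: 0.006
```

Call:
carry_out --motion '[[[-0.009,0.003,0],0],[[-0.018,0.006,0],0],[[-0.018,0.006,0.03],0],[[-0.018,0.006,0.07],0],[[-0.013,0.016,0.11],0],[[-0.011,0.026,0.14],0],[[-0.009,0.036,0.16],0],[[-0.009,0.036,0.16],0],[[-0.009,0.036,0.16],0]]'

```text
time: 6.55
position: [0.4787, 0.2025, 0.246]
tool_rot: [0.515, 3.099, -0.001]
ft_force: [0.1, -0.5, -0.5]
grip_width: 0.006
```

Run:
```python
from h import *
from bench import eyes
d=wrist("w4")
f=[]
for k in range(6):
    p=np.radians(75-30*k);q=FACE+B@np.array([.021*np.cos(p),.021*np.sin(p),.045])
    print(k,proj(d,q)[0].round(),proj(cam["side"],q)[0].round())
print(proj(d,FACE+B[:,2]*.045))
s=eyes.get_image("side")["pixels"];c=eyes.get_image("scene")["pixels"]
b=cv2.resize(s[85:160,225:325],(384,288),interpolation=2);a=cv2.resize(c[145:220,328:428],(384,288),interpolation=2)
cv2.imwrite("pics/m4.png",np.vstack([cv2.resize(d["pixels"][100:340],(640,300)), cv2.resize(np.hstack([a,b]),(640,240))]))
```

```text
6.6 [0.4783 0.2019 0.2452] toolx [-0.946  0.324  0.001] yaw 161.1 [-0.6 -0.2 -0.3] [-0.64  0.03  0.19  1.74 -0.01  1.37  2.37]
0 [223. 186.] [267. 106.]
1 [212. 184.] [270. 105.]
2 [204. 176.] [272. 106.]
3 [201. 165.] [272. 109.]
4 [203. 153.] [271. 112.]
5 [211. 144.] [268. 114.]
[[222.445389   163.71327274]]
```

View pics/m4.png

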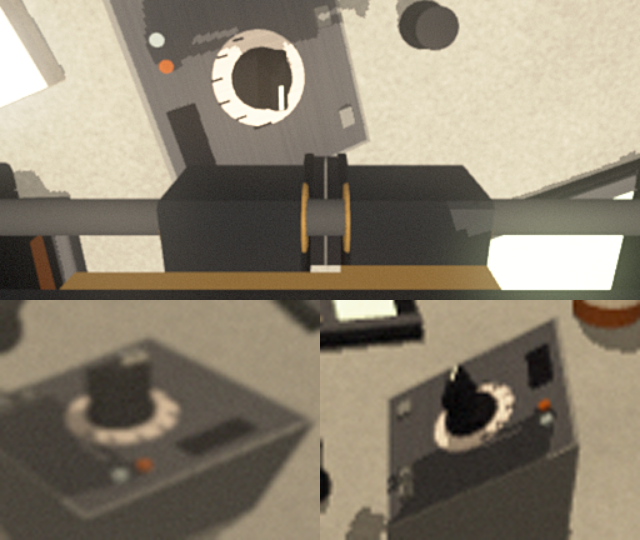

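The pointer is at the end stop (wrist crop: mark straight below the axis, which matches k=0). Now I descend beside the white end and push clockwise.

Call:
carry_out --motion '[[[0,0,-0.04],0],[[0,0,-0.08],0],[[0,0,-0.11],0],[[0,0,-0.135],0],[[0,0,-0.15],0],[[0,0,-0.156],0],[[0.005,-0.002,-0.156],0],[[0.01,-0.004,-0.156],0],[[0.014,-0.005,-0.156],0],[[0.018,-0.002,-0.154],-0.12],[[0.021,0,-0.152],-0.24],[[0.025,0.001,-0.15],-0.36],[[0.03,0.002,-0.147],-0.486],[[0.034,0.001,-0.144],-0.62],[[0.038,0,-0.142],-0.755]]'

```text
time: 8.2
position: [0.5153, 0.2053, 0.1043]
tool_rot: [-1.624, -2.685, -0.001]
ft_force: [-0.6, 1.7, -0.9]
grip_width: 0.004
```

Call:
carry_out --motion '[[[0.004,-0.002,0.002],-0.14],[[0.008,-0.004,0.004],-0.288],[[0.011,-0.007,0.006],-0.44],[[0.013,-0.01,0.008],-0.588],[[0.014,-0.012,0.009],-0.69],[[0.014,-0.012,0.009],-0.69]]'

```text
time: 8.8
position: [0.532, 0.1921, 0.1147]
tool_rot: [-2.436, -1.984, -0.005]
ft_force: [0.1, 3.1, -1.2]
grip_width: 0.007
```

Run:
```python
from h import *
d=wrist("w5")
```

```text
8.85 [0.5319 0.1921 0.1146] toolx [0.2   0.98  0.003] yaw 78.5 [0.2 2.4 0.4] [-0.72  0.22  0.37  1.81 -0.09  1.12  1.05]
```

Call:
carry_out --motion '[[[0.001,-0.001,0],-0.05],[[0.001,-0.002,0.001],-0.1],[[0.002,-0.003,0.001],-0.15],[[0.002,-0.003,0.001],-0.15]]'

```text
time: 9.25
position: [0.5333, 0.1909, 0.1153]
tool_rot: [-2.573, -1.799, -0.006]
ft_force: [1.4, 5.9, -1.1]
grip_width: 0.006
```

Call:
carry_out --motion '[[[0.003,0.008,0],0],[[0.006,0.016,0],0],[[0.006,0.02,0.03],0],[[0.006,0.02,0.07],0],[[0,0.02,0.11],0],[[-0.02,0.02,0.14],0],[[-0.04,0.02,0.14],0],[[-0.04,0.02,0.14],0],[[-0.04,0.02,0.14],0]]'

```text
time: 10.15
position: [0.4931, 0.2078, 0.2544]
tool_rot: [2.576, 1.797, 0.0]
ft_force: [0.3, 0.8, 0.3]
grip_width: 0.002
```

```bash
cat >> h.py <<'E'
def look(name):
    from bench import eyes
    d=wrist(name+"w")
    for k in range(6):
        p=np.radians(75-30*k);q=FACE+B@np.array([.021*np.cos(p),.021*np.sin(p),.045])
        print(k,((proj(d,q)[0]-[0,100])*1.25).round(),proj(cam["side"],q)[0].round())
    print(((proj(d,FACE+B[:,2]*.045)[0]-[0,100])*1.25).round())
    s=eyes.get_image("side")["pixels"];c=eyes.get_image("scene")["pixels"]
    b=cv2.resize(s[85:160,225:325],(384,288),interpolation=2);a=cv2.resize(c[145:220,328:428],(384,288),interpolation=2)
    cv2.imwrite(f"pics/{name}.png",np.vstack([cv2.resize(d["pixels"][100:340],(640,300)), cv2.resize(np.hstack([a,b]),(640,240))]))
E
python3 - <<'E'
from h import *
look("m5")
E
```

```text
10.2 [0.4933 0.2076 0.254 ] toolx [ 0.346  0.938 -0.001] yaw 69.7 [ 0.5 -0.3 -0.4] [-0.8   0.06  0.37  1.7  -0.02  1.39  0.79]
0 [316. 131.] [267. 106.]
1 [311. 144.] [270. 105.]
2 [301. 154.] [272. 106.]
3 [288. 157.] [272. 109.]
4 [275. 153.] [271. 112.]
5 [266. 143.] [268. 114.]
[289. 131.]
```

View pics/m5.png

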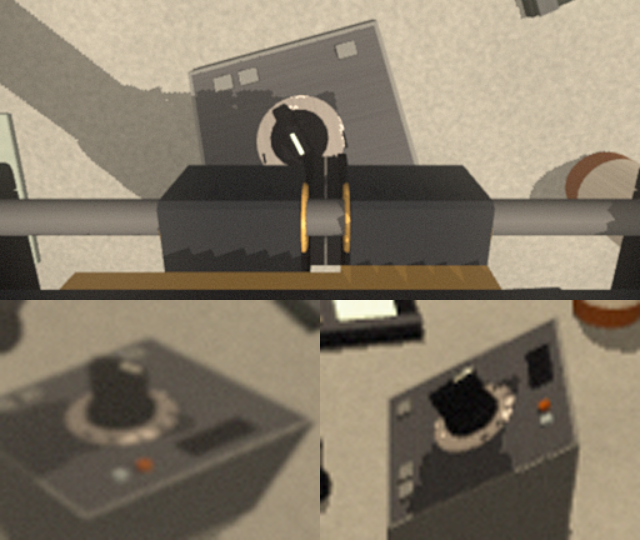

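The mark runs (291,133)→(301,154), so the selector dropped back to k=2: one more click is needed. I'll push again, slightly further.

Call:
carry_out --motion '[[[0.02,0.008,0],0],[[0.046,0.008,-0.02],0],[[0.046,0.008,-0.06],0],[[0.046,0.008,-0.1],0],[[0.046,0.008,-0.125],0],[[0.046,0.008,-0.14],0],[[0.044,0,-0.14],0],[[0.042,-0.008,-0.14],0],[[0.04,-0.014,-0.14],0],[[0.04,-0.018,-0.14],0],[[0.04,-0.02,-0.14],-0.05],[[0.041,-0.021,-0.139],-0.1],[[0.041,-0.021,-0.139],-0.1]]'

```text
time: 11.6
position: [0.5349, 0.1899, 0.1173]
tool_rot: [-2.662, -1.664, -0.009]
ft_force: [2.1, 6.0, -0.5]
grip_width: 0.007
```

Call:
carry_out --motion '[[[0,-0.001,0],0],[[0,-0.001,0],0]]'

```text
time: 11.8
position: [0.5349, 0.1897, 0.1173]
tool_rot: [-2.66, -1.666, -0.01]
ft_force: [1.5, 7.1, -2.0]
grip_width: 0.005
```

Call:
carry_out --motion '[[[0,-0.001,0],0],[[0,-0.001,0],0]]'

```text
time: 12.0
position: [0.5349, 0.1895, 0.1174]
tool_rot: [-2.659, -1.666, -0.011]
ft_force: [1.9, 7.5, -1.9]
grip_width: 0.003
```

Call:
carry_out --motion '[[[0,-0.001,0],0],[[0,-0.002,0],0],[[0,-0.002,0],0]]'

```text
time: 12.3
position: [0.535, 0.1889, 0.1175]
tool_rot: [-2.657, -1.666, -0.014]
ft_force: [1.6, 10.4, -2.2]
grip_width: 0.001
```

Run:
```python
from h import *
from bench import eyes
s=eyes.get_image("side");c=eyes.get_image("scene")
print(blk(-15,1),blk(0,1),blk(-30,1))
for k in(2,2.5,3,3.5):
    p=np.radians(75-30*k);q=FACE+B@np.array([.021*np.cos(p),.021*np.sin(p),.045])
    print(k,((proj(c,q)[0]-[343,150])*[6.67,6.67]).round(),((proj(s,q)[0]-[245,90])*6.67+[400,0]).round())
a=cv2.resize(c["pixels"][150:210,343:403],(400,400),interpolation=2);b=cv2.resize(s["pixels"][90:150,245:305],(400,400),interpolation=2)
cv2.imwrite("pics/m6.png",cv2.convertScaleAbs(np.hstack([a,b]),alpha=1.6))
```

```text
(array([0.53419716, 0.18825575, 0.11540039]), np.float64(67.38959664491523)) (array([0.53001976, 0.19285312, 0.11274871]), np.float64(84.5817203789362)) (array([0.53695044, 0.18198311, 0.11732486]), np.float64(50.89165285295642))
2 [192. 119.] [581. 110.]
2.5 [180. 125.] [583. 117.]
3 [166. 129.] [582. 125.]
3.5 [149. 132.] [578. 134.]
```

View pics/m6.png

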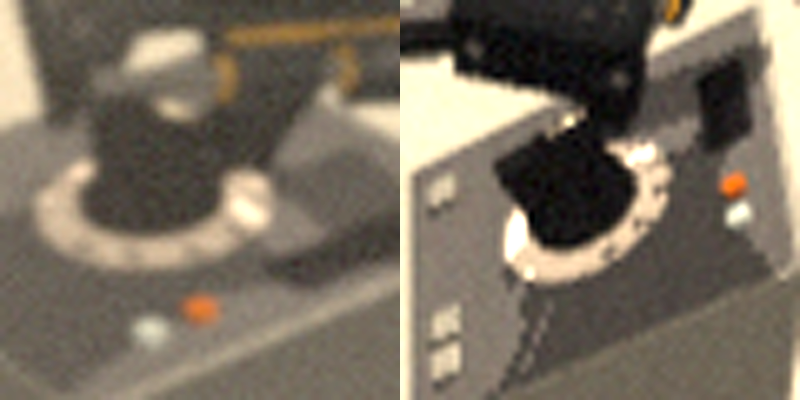

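The mark at side ~(568,120) lies between its k=2 spot (565,117) and its k=3 spot (568,130), so it is still short of the midpoint. I'll keep pushing.

Call:
carry_out --motion '[[[0,-0.001,0],0],[[0,-0.002,0],0],[[0,-0.002,0],0]]'

```text
time: 12.7
position: [0.5355, 0.1817, 0.1176]
tool_rot: [2.663, 1.666, 0.007]
ft_force: [-0.2, 0.4, -0.0]
grip_width: 0.003
```

It snapped over and the force is zero. I'll retract and check.

Call:
carry_out --motion '[[[0.004,0.008,0],0],[[0.008,0.018,0],0],[[0.008,0.02,0.03],0],[[0.008,0.02,0.07],0],[[0,0.02,0.11],0],[[-0.03,0.01,0.14],0],[[-0.06,0,0.17],0],[[-0.06,0,0.17],0],[[-0.06,0,0.17],0]]'

```text
time: 13.6
position: [0.474, 0.1816, 0.2863]
tool_rot: [-2.663, -1.666, -0.003]
ft_force: [-0.6, -0.1, -0.1]
grip_width: 0.005
```

Run:
```python
from h import *
look("m7")
```

```text
13.65 [0.4739 0.1814 0.2851] toolx [ 0.438  0.899 -0.   ] yaw 64.0 [ 0.9  0.8 -0.1] [-0.81 -0.02  0.39  1.71  0.01  1.45  0.7 ]
0 [356. 126.] [267. 106.]
1 [353. 138.] [270. 105.]
2 [345. 148.] [272. 106.]
3 [333. 152.] [272. 109.]
4 [321. 150.] [271. 112.]
5 [312. 142.] [268. 114.]
[332. 128.]
```

View pics/m7.png

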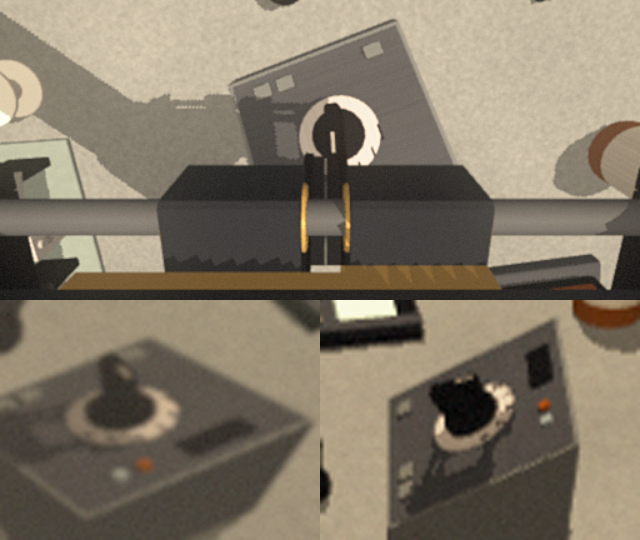

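The mark at (334,152) matches k=3: three clicks from the stop. Now to the trough: first a hover above the tab.

Call:
carry_out --motion '[[[0,-0.03,0],0],[[0.005,-0.065,0],0.02],[[0.015,-0.105,0],0.04],[[0.025,-0.145,0],0.06],[[0.035,-0.185,0],0.08],[[0.045,-0.225,0],0.08],[[0.055,-0.265,0],0.08],[[0.065,-0.305,0],0.08],[[0.075,-0.345,0],0.08],[[0.09,-0.38,0],0.08],[[0.1,-0.41,0],0.08],[[0.104,-0.425,-0.02],0.08],[[0.104,-0.429,-0.06],0.08],[[0.104,-0.429,-0.1],0.08],[[0.104,-0.429,-0.13],0.08],[[0.104,-0.429,-0.146],0.08],[[0.104,-0.429,-0.146],0.08],[[0.104,-0.429,-0.146],0.08]]'

```text
time: 15.55
position: [0.5785, -0.2485, 0.1401]
tool_rot: [2.595, 1.769, -0.0]
ft_force: [0.2, 0.4, -0.1]
grip_width: 0.007
```

Run:
```python
from h import *
from bench import eyes
s=eyes.get_image("side");c=eyes.get_image("scene");wrist("w8")
a=cv2.resize(c["pixels"][200:300,160:260],(400,400),interpolation=2);b=cv2.resize(s["pixels"][185:285,235:335],(400,400),interpolation=2)
cv2.imwrite("pics/m8.png",np.hstack([a,b]))
```

```text
15.7 [ 0.5791 -0.2487  0.1415] toolx [0.365 0.931 0.   ] yaw 68.6 [-0.5  0.7 -0.2] [-0.24  0.4   0.77  1.63 -0.3   1.22  1.79]
```

View pics/m8.png

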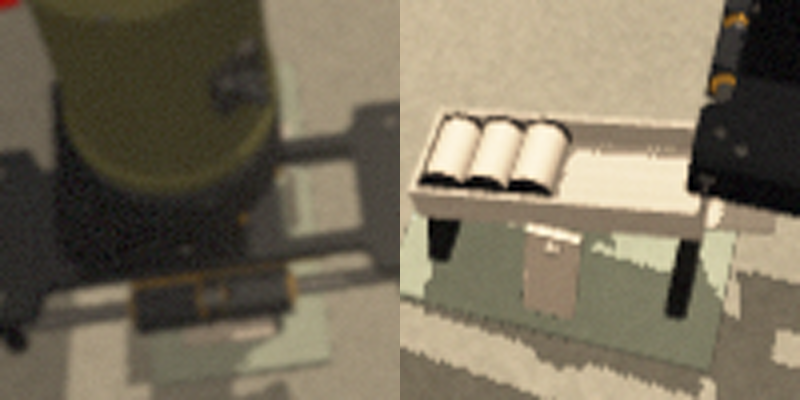

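Call:
carry_out --motion '[[[0,0,-0.01],0],[[0,0,-0.02],0],[[0,0,-0.028],0],[[0,0,-0.033],0],[[0,0,-0.038],0],[[0,0,-0.043],0],[[0,0,-0.048],0],[[0,0,-0.053],0],[[0,0,-0.058],0],[[0,0,-0.063],0],[[0,0,-0.068],0],[[0,0,-0.073],0],[[0,0,-0.077],0],[[0,0,-0.08],0],[[0,0,-0.082],0],[[0,0,-0.084],0],[[0,0,-0.084],0],[[0,0,-0.084],0]]'

```text
time: 17.5
position: [0.5782, -0.2483, 0.058]
tool_rot: [-2.595, -1.77, -0.002]
ft_force: [-4.0, 2.5, 13.5]
grip_width: 0.004
```

Call:
carry_out --motion '[[[0,0,0],0],[[0,0,0],0],[[0,0,0],0],[[0,0,0],0],[[0,0,0],0],[[0,0,0],0],[[0,0,0],0],[[0,0,0],0],[[0,0,0],0],[[0,0,0],0],[[0,0,0],0],[[0,0,0],0],[[0,0,0],0],[[0,0,0],0],[[0,0,0],0],[[0,0,0],0],[[0,0,0],0],[[0,0,0],0],[[0,0,0],0],[[0,0,0],0]]'

```text
time: 19.5
position: [0.5782, -0.2483, 0.058]
tool_rot: [-2.595, -1.77, -0.002]
ft_force: [-4.2, 2.7, 12.7]
grip_width: 0.008
```

It is on its stop at z=0.058 with 13 N. I'll lift off and look.

Call:
carry_out --motion '[[[0,0,0.003],0],[[0.001,0,0.008],0],[[0.002,0,0.02],0],[[0.003,0,0.05],0],[[0.003,0,0.09],0],[[0.003,0,0.13],0],[[0.003,0.01,0.17],0],[[-0.005,0.03,0.21],0],[[-0.02,0.07,0.23],0],[[-0.035,0.11,0.23],0],[[-0.05,0.15,0.23],0],[[-0.06,0.19,0.23],0],[[-0.07,0.23,0.23],0],[[-0.08,0.26,0.23],0],[[-0.08,0.26,0.23],0],[[-0.08,0.26,0.23],0]]'

```text
time: 21.1
position: [0.498, 0.0121, 0.2862]
tool_rot: [2.594, 1.771, 0.001]
ft_force: [0.2, -1.5, -0.0]
grip_width: 0.001
```

Run:
```python
from h import *
from bench import eyes
s=eyes.get_image("side");c=eyes.get_image("scene");wrist("w9")
b=cv2.resize(s["pixels"][190:290,225:345],(400,333),interpolation=2)
a=cv2.resize(s["pixels"][85:160,225:315],(400,333),interpolation=2)
cv2.imwrite("pics/m9.png",np.vstack([np.hstack([a,b]),cv2.resize(c["pixels"][100:330,100:450],(800,526))[:267]])if 0 else np.vstack([np.hstack([a,b]),np.hstack([cv2.resize(c["pixels"][120:330,110:450],(400,247)),cv2.resize(s["pixels"][60:360],(400,247))])]))
```

```text
21.25 [0.4983 0.0102 0.2859] toolx [ 0.368  0.93  -0.   ] yaw 68.4 [-0.2  0.   0.2] [-0.71 -0.06  0.62  1.74  0.03  1.45  1.1 ]
```

View pics/m9.png

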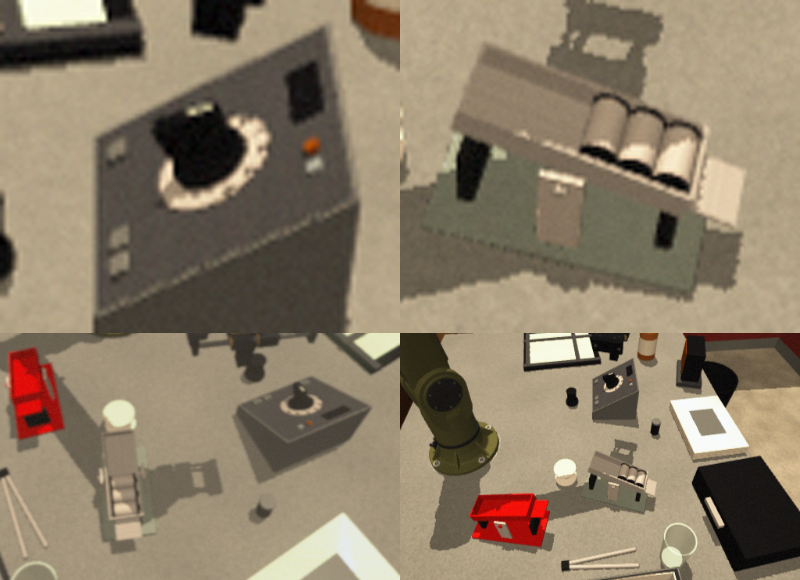

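The trough stays tipped, with all three cassettes at the far end (crop ~(605–680,150)). The dial looks the same as at its starting k=3, and the bystanders are undisturbed.

```bash
python3 -c "
from bench import ticket
print(ticket.close_job())"
```

```text
the job is handed in; nothing more can be done
None
```

The job is done and handed in at about 21 s of the 70 s allowed.

- **Selector:** I turned it with shut fingers, because the tool could only point straight down. I pushed it anticlockwise to the end stop (about 13 N of resistance, and the wrist image showed the pointer at position 0), then clockwise.
    - My first clockwise push fell short of the third click, and the pointer dropped back to the second. A further push took it over, and the wrist image showed it at position 3, three clicks from the stop.
    - It never went past three clicks.
- **Trough:** I pressed the tab down to its stop (about 13 N at a height of 58 mm), held it for 2 s and lifted off.
- **Last checks:** The final pictures show the trough still tipped, all three cassettes at the far end and the pointer at the third click. The red look-alike and the other things in view had not moved, and the arm was clear of everything. No check was left failing. I compared the other objects' positions by eye only.

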